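# Level the duplicator's feed shelf and hold it down on its foot

### The arm

A 6-joint arm with a two-finger parallel gripper is mounted at the origin on the work surface. World frame = base frame: x ahead of the robot, y to its left, z up, the work surface at z = 0. Lengths are in m, angles in rad, forces in N, time in s.
With the tool pointing down it reaches from about 0.325 to 0.9 m from the base axis. Payload 6.1 kg.
Tool frame: the origin (TCP) lies at the centre of the arm's flange, where the gripper is bolted on; the fingertips stand 173 mm ahead of it and the grasp point (between the pads) lies 155 mm ahead of it; z points along the fingers, y is the line along which they close (so a half turn about z gives the same grasp; the last joint's range is limited). The gripper opens to 85 mm and grips with 20 to 120 N. Pads are 22 mm wide; open, the fingers measure 114 mm over their backs; the gripper's body (76 mm by 85 mm) begins 54 mm behind the grasp point. The pads swing forward as they close: fully open they stand 13 mm farther back than shut.
Start: joints at [-1.358, 0.22, 1.526, -0, 1.395, -0.126], TCP at [0.208, -0.589, 0.405] pointing down, gripper open.
Joint ranges: [-2.98, 2.98], [-0.91, 2.08], [0.09, 2.57], [-1.24, 4.39], [0.2, 2.65], [-2.68, 2.68]. Speed limits (rad/s): [2.57, 2.57, 3.01, 3.14, 3.14, 3.14].

### API

Orientations are given as a 3x3 rotation matrix whose columns are the frame's x, y, z axes.
In Python, from workcell import robot, viewer, job gives the robot as it stands.
- The arm moves only by the tool apply_moves, never from a script. Its argument "motion" is a list of rows, each a list of 3 entries, a list of its own where there are three numbers: the shift along the tool's x, y, z in cm, then the turn about the tool's z in rad, then the finger opening in cm, from 0 to 8.54. A call has 1 to 20 rows; each row is the pose to reach, as a shift and turn from the pose commanded when the call began, along the tool's axes at that moment; what a row does not reach only later rows make up. A row lasts 1/8 s, in which the tool goes at most 62.5 mm and 10.7 degrees, less where a joint would pass 70% of its speed; a pose out of reach is approached as far as the arm can. A call with a gripper value outside its range is refused whole. The fingers move at their own pace and stop on an object; the grip force is fixed at half the most. Time passes only in rows, so rows that repeat a pose let the fingers close. It gives the time, the measured TCP pose, the force, the opening and the grip force at its end, in the units of the state.
- robot.get_obs(): the state, without advancing time (a new reading comes with each control period).
- viewer.grab_frame(name): name is "side" or "top" or "wrist"; returns (picture, depth): 420x560x3 uint8, red, green, blue; 420x560 float32, m along the optical axis (not along the pixel's ray), 0 where there is no reading.
- viewer.camera_model(name): a dict with "vfov" (degrees; the focal length in pixels is half the picture's height over the tangent of half this angle, whatever the lens; pixels are square), "cx", "cy" (the principal point, pixels), "pose" (4x4, takes a point from camera to world coordinates); the wrist camera has in their place "hand_eye" (4x4, takes a point from camera to tool coordinates, whose origin is the TCP and whose axes are the flange's). Camera axes: x right, y down, z forward; pixel columns grow to the right and rows downward; lengths in m; the calibration is good to about 2 mm. The wrist camera is an equidistant fisheye: a pixel r from the principal point sees the ray r / f radians off the axis. A picture is of the moment at which its call begins: read the wrist's pose just before it. camera_model takes no time and is no camera call.
- job.hand_in(): hands the job in; it is judged then, once.
The state is a dict: "clock": time; "q": joint angles; "dq": joint speeds; "effort": joint torques, N m; "eef_pos": TCP position; "ee_rot": TCP orientation; "ft_force": force on the tool from outside, world axes, zero at the start; "ft_torque": the same for the moment, N m; "width": finger opening in m; "grasp_force": force on a finger pad.
Only numpy, scipy, OpenCV 4.12 (cv2) and the standard library are available. Lean on these libraries where they do the work, as an engineer would, in place of code of your own. Each camera call takes 0.05 s, during which the arm holds its last target. There are 200 camera calls.

### The job

The disk duplicator only feeds straight when its fold-up feed shelf is level: lay the blue spirit level flat on the middle of the shelf, its length pointing straight out from the machine, and let go of it. Then take the red wing knob of the levelling foot, press the sprung shelf down until the foot stands firmly on the coaster below it, and turn the knob until the bubble stays between the two black lines while you press. Finish holding on to the knob, with the shelf still pressed down on its foot and the bubble centred, and leave all other things, the coaster included, where they are.

Things in the scene. Friction and masses are not known exactly. Their poses are not given: they have to be found in the camera images.
- machine: beige disk duplicator, fixed, 340 mm (its x) by 270 mm (its y) by 170 mm high. Its origin lies on the table below the middle of the front from which the feed shelf sticks out; its y axis points out of that front along the shelf, x runs along the hinge, z up. Its casing lies at y below -4 mm
- shelf_middle (a point): the dark grey steel feed shelf, 240 mm (x) by 240 mm (y), 6 mm thick, its upper face 75 mm above the table when level, with 8 mm high guides along both sides; this point lies on its upper face, near its middle, 115 mm from the hinge; y points out from the machine, z is normal to the shelf
- shelf (a joint): tilt of the shelf about its hinge at the machine, rad: 0 level, positive with the free edge up. Springs lift it to its upper stop at 0.035; about 4 to 6 N on the knob overcomes them, then it moves down freely until the foot meets the coaster
- knob_wing (a point): the red wing of the knob of the levelling foot, on a lug at the middle of the shelf's free edge, 275 mm from the hinge: wing 50 mm long (this point's x), 13 mm thick (y), 30 mm high, standing on a black disc of 50 mm diameter whose upper face is 9 mm above the shelf. This point is the middle of the wing, 26 mm above the shelf's face, on the knob's axis; the wing's top is 13 mm higher
- knob (a joint): turn of the knob, rad, positive clockwise seen from above, range -2.4 to 2.4. Clockwise screws the foot down out of the shelf, 14 mm per full turn (2.23 mm per rad), which raises the shelf's free edge when the shelf is pressed on its foot; some friction (0.12 N m) holds it where it is left
- foot_pad (a point): middle of the underside of the levelling foot (rubber pad, 32 mm diameter, on a steel screw) below the knob; it hangs 6 to 13 mm above a coaster while nobody presses the shelf
- level_middle (a point): blue pocket spirit level, 160 mm long (x), 28 mm wide (y), block 32 mm high (41 mm over the vial in its top), 350 g, lying on the table at first; this point is the centre of the block, 16 mm above its underside; x along the level, z up
- bubble_middle (a point): middle of the white bubble in the green vial on top of the level. It moves along the level's x axis: straight above level_middle it is centred; it goes 30 mm per degree of slope towards the higher end, stopped 30 mm either way. The bubble is 24 mm long, the two black lines stand 32 mm apart (inner edges), so it is between them within 4 mm. It settles in 1 to 1.5 s
- coaster_yellow: yellow ceramic coaster, loose, 96 mm diameter, 10 mm thick; origin at the middle of its underside. Either this or the cork coaster lies under the foot
- coaster_cork: cork coaster, loose, 96 mm diameter, 5 mm thick; origin at the middle of its underside
- faceplate: chrome drive faceplate, loose, 42 by 148 by 6 mm, lying flat; origin at the middle of its underside; not needed
- fan_shroud: grey plastic fan shroud, loose, 120 by 120 by 25 mm; origin at the middle of its underside; not needed
- disk_stack: stack of eight 90 mm disks, loose, 27 mm high; origin at the middle of its underside; not needed
- screwdriver: screwdriver lying on the table, loose; not needed
There are look-alikes about, which are no part of the job. Of the things that look like the coaster_yellow, the largest one is meant.

How it is judged:
By the outcome, as a careful person would: the job done as asked, in the order asked, and still so for the second after the job is handed in, while the arm keeps its last pose, push and grip.
It also fails if it takes over 58 s, if anything falls off the work surface, if the arm or the gripper's body presses on something with over 40 N, if the wrist force passes 120 N, or if a joint passes its speed limit or range.

## Working session

There is one attempt and no reset: what is moved stays moved. The work goes in short steps, Python scripts to look and compute and a tool call to move; the robot and the scene stay as the last step left them, time stands still between calls to the robot, and variables do not carry over. Pictures are saved under pics/ and viewed, at most 10 in all, crops included, and the job is handed in when it is done.

Besides the shell and the picture viewer there is one more tool, called after "Request:" as name([rows], argument=value, ...), one row to a line, values as JSON. apply_moves: Moves the arm, as the interface text tells. Its arguments: {"type":"object","properties":{"motion":{"type":"array"}},"required":["motion"]}

```bash
ls; mkdir -p pics; cat > h.py <<'E'
import numpy as np, cv2
from workcell import robot, viewer, job
def grab(n):
    o=robot.get_obs(); p,d=viewer.grab_frame(n); c=viewer.camera_model(n)
    f=210/np.tan(np.radians(c["vfov"])/2); T=np.eye(4)
    if n=="wrist":
        T[:3,:3]=o["ee_rot"];T[:3,3]=o["eef_pos"];T=T@np.array(c["hand_eye"])
    else: T=np.array(c["pose"])
    return p,d,dict(f=f,cx=c["cx"],cy=c["cy"],T=T,fish=n=="wrist")
def cloud(d,c):
    v,u=np.mgrid[:420,:560]; x=(u-c["cx"])/c["f"];y=(v-c["cy"])/c["f"]
    if c["fish"]:
        r=np.hypot(x,y)+1e-9; k=np.tan(np.minimum(r,1.5))/r; x=x*k;y=y*k
    P=np.stack([x*d,y*d,d],-1)
    return P@c["T"][:3,:3].T+c["T"][:3,3]
def save(n,p): cv2.imwrite("pics/"+n,p[...,::-1])
E
python3 - <<'E'
from h import *
for n in("side","top"):
    p,d,c=grab(n);save(n+"0.png",p);np.savez(n+"0.npz",p=p,d=d,P=cloud(d,c)); print(n,c["T"].round(2).tolist(),c["f"])
o=robot.get_obs();print(o["eef_pos"],o["ee_rot"].round(3) if hasattr(o["ee_rot"],'round') else o["ee_rot"],o["width"],o["clock"])
E
```

```text
pics
side [[-0.85, -0.28, 0.45, -0.22], [-0.53, 0.46, -0.71, 1.2], [-0.0, -0.84, -0.54, 1.03], [0.0, 0.0, 0.0, 1.0]] 467.40341763150917
top [[0.01, -0.99, 0.12, 0.39], [-1.0, -0.01, 0.0, -0.05], [-0.0, -0.12, -0.99, 1.71], [0.0, 0.0, 0.0, 1.0]] 476.6419520463817
[ 0.20766555 -0.58922931  0.40368502] [[ 0.943  0.332 -0.   ]
 [ 0.332 -0.943  0.002]
 [ 0.    -0.002 -1.   ]] 0.08544459443745576 0.1
```

View pics/top0.png

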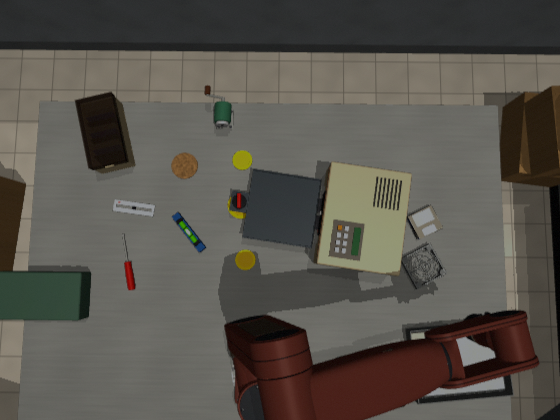

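View pics/side0.png

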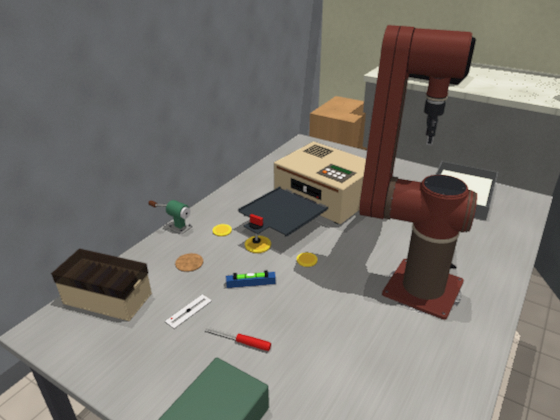

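The top view shows the machine (365,218) with the shelf (282,208) and the red knob at (239,201). The level is at (189,232). There are three yellow disks: (238,207) under the foot, (242,160) and (246,260). The one under the foot is the coaster and stays where it is, so I don't need to reach for any of them.

```bash
python3 - <<'E'
from h import *
z=np.load("top0.npz");P=z["P"];p=z["p"];d=z["d"]
hsv=cv2.cvtColor(p,cv2.COLOR_RGB2HSV)
def rep(n,m,box):
    u0,u1,v0,v1=box;k=np.zeros_like(m);k[v0:v1,u0:u1]=1;m=m&k&(d>0)
    Q=P[m];r=cv2.minAreaRect((Q[:,:2]*1000).astype(np.float32));print(n,len(Q),"med",np.median(Q,0).round(4),"rect",np.round(r[0],1),np.round(r[1],1),round(r[2],1),"z",np.percentile(Q[:,2],[5,50,95]).round(3))
    return Q
H=P[...,2];h,s,v=[hsv[...,i] for i in range(3)]
rep("level",(H>.022)&(H<.06),(160,220,200,265))
rep("shelf",(H>.06)&(H<.11),(230,324,160,255))
rep("shelf2",(H>.06)&(H<.11),(247,318,165,255))
rep("machine",(H>.14)&(H<.2),(310,415,150,285))
rep("knobred",((h<8)|(h>172))&(s>120)&(H>.09),(225,255,185,220))
for b in [(225,256,190,225),(230,255,148,172),(233,258,248,272)]: rep("yel",(h>20)&(h<35)&(s>150)&(v>60)&(H<.03),b)
rep("green",(h>40)&(h<80)&(s>120)&(v>80),(160,220,200,265))
# shelf tilt plane
m=(H>.06)&(H<.11);k=np.zeros_like(m);k[180:240,255:310]=1;Q=P[m&k]
A=np.c_[Q[:,:2],np.ones(len(Q))];print("plane",np.linalg.lstsq(A,Q[:,2],rcond=None)[0])
im=np.hstack([cv2.resize(p[180:270,150:250],None,fx=4,fy=4,interpolation=cv2.INTER_CUBIC),cv2.resize(np.load("side0.npz")["p"][200:290,220:320],None,fx=4,fy=4,interpolation=cv2.INTER_CUBIC)]);save("crop0.png",im)
E
```

```text
level 366 med [0.4805 0.2734 0.0369] rect [481.3 275. ] [159.7  29.2] 39.3 z [0.028 0.037 0.047]
shelf 5364 med [ 0.5653 -0.0519  0.0814] rect [558.  -32.1] [316.1 260.1] 81.5 z [0.073 0.081 0.091]
shelf2 4861 med [ 0.5618 -0.0573  0.0812] rect [554.1 -57.8] [264.  260.1] 81.5 z [0.073 0.081 0.089]
machine 8691 med [ 0.5225 -0.3202  0.1718] rect [ 526.6 -321.7] [272.4 341.1] 81.9 z [0.165 0.172 0.178]
knobred 67 med [0.5856 0.0902 0.123 ] rect [583.6  91.2] [47.1 12.3] 0.5 z [0.096 0.123 0.131]
yel 114 med [0.5499 0.1095 0.0116] rect [562.5 116. ] [86.6 39.4] 43.9 z [0.003 0.012 0.019]
yel 299 med [0.7446 0.0919 0.0086] rect [744.9  93.5] [67.4 69.5] 1.8 z [0.003 0.009 0.016]
yel 326 med [0.385  0.0744 0.0089] rect [385.1  74.6] [67.2 71.5] 0.2 z [0.002 0.009 0.016]
green 96 med [0.4789 0.2722 0.0395] rect [479.6 275.5] [87.9 18.6] 40.2 z [0.032 0.04  0.047]
plane [0.00412618 0.03471646 0.0806222 ]
```

View pics/crop0.png

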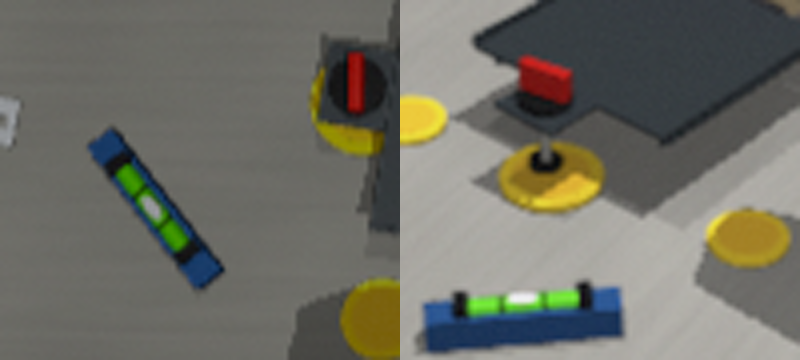

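The enlarged crop confirms it: the level, with its bubble, is at (150,207) on the left. The largest yellow disk sits under the foot (right half, 550,175), so the foot is already over the right coaster. Next I work out the moves.

```bash
cat >> h.py <<'E'
def rel(pos,yawdeg):
    """shift (cm, tool axes) and tool-z turn to bring TCP to pos with tool x at yaw"""
    o=robot.get_obs();R=np.array(o["ee_rot"]);s=R.T@(np.array(pos)-o["eef_pos"])*100
    y=np.degrees(np.arctan2(R[1,0],R[0,0])); t=-np.radians((yawdeg-y+180)%360-180)
    return s.round(2).tolist(),round(t,3)
E
python3 - <<'E'
from h import *
print(rel([.5,-.2,.4],30)); print(rel([.481,.275,.32],39.5))
E
```

```text
([40.51, -26.99, 0.43], np.float64(-0.185))
([54.5, -72.41, 8.51], np.float64(-0.351))
```

Request:
apply_moves([
  [[40.5,-27,0.4],-0.18,8.5],
  [[40.5,-27,0.4],-0.18,8.5],
  [[40.5,-27,0.4],-0.18,8.5],
  [[40.5,-27,0.4],-0.18,8.5],
  [[40.5,-27,0.4],-0.18,8.5],
  [[40.5,-27,0.4],-0.18,8.5],
  [[40.5,-27,0.4],-0.18,8.5],
  [[40.5,-27,0.4],-0.18,8.5],
  [[54.5,-72.4,8.5],-0.35,8.5],
  [[54.5,-72.4,8.5],-0.35,8.5],
  [[54.5,-72.4,8.5],-0.35,8.5],
  [[54.5,-72.4,8.5],-0.35,8.5],
  [[54.5,-72.4,8.5],-0.35,8.5],
  [[54.5,-72.4,8.5],-0.35,8.5],
  [[54.5,-72.4,8.5],-0.35,8.5],
  [[54.5,-72.4,8.5],-0.35,8.5],
  [[54.5,-72.4,8.5],-0.35,8.5],
])

```text
clock: 2.22
eef_pos: [0.48, 0.277, 0.3184]
ee_rot: [[0.769, 0.639, -0.002], [0.639, -0.769, -0.0], [-0.002, -0.001, -1.0]]
ft_force: [-0.9, 0.3, 0.9]
width: 0.0852
grasp_force: 0.0
```

```bash
python3 - <<'E'
from h import *
p,d,c=grab("wrist");save("w1.png",p);P=cloud(d,c)
hsv=cv2.cvtColor(p,cv2.COLOR_RGB2HSV);h,s,v=[hsv[...,i] for i in range(3)];H=P[...,2]
m=(H>.022)&(H<.06)&(d>0)&(np.hypot(P[...,0]-.481,P[...,1]-.275)<.1)
r=cv2.minAreaRect((P[m][:,:2]*1000).astype(np.float32));print(m.sum(),r, P[m].mean(0))
m&=(h>90)&(h<130)&(s>100)
r=cv2.minAreaRect((P[m][:,:2]*1000).astype(np.float32));print(m.sum(),r)
Q=P[(d>0)&((h<8)|(h>172))&(s>120)&(H>.09)&(H<.15)&(np.hypot(P[...,0]-.586,P[...,1]-.09)<.06)]
if len(Q)>5: print("knob",len(Q),Q.mean(0),cv2.minAreaRect((Q[:,:2]*1000).astype(np.float32)),np.percentile(Q[:,2],[50,98]))
o=robot.get_obs();print(o["eef_pos"],rel([.481,.275,.177],39.5),o["clock"],o["q"])
E
```

```text
6301 ((483.0317687988281, 276.2291564941406), (159.09420776367188, 28.51321029663086), 39.299251556396484) [0.48834646 0.28083709 0.03630114]
2800 ((483.0627136230469, 275.86590576171875), (157.78561401367188, 27.20842742919922), 39.43722152709961)
knob 1811 [0.58265927 0.09831369 0.1128265 ] ((585.26318359375, 94.68441772460938), (49.31581115722656, 15.398283958435059), 1.6382853984832764) [0.11335178 0.12510884]
[0.48039527 0.27557875 0.31876538] ([0.04, 0.09, 14.18], np.float64(0.002)) 2.275 [ 3.78487976e-01  1.30134882e-01  1.79656340e+00 -2.60259413e-04
  1.21679932e+00  1.25756079e+00]
```

View pics/w1.png

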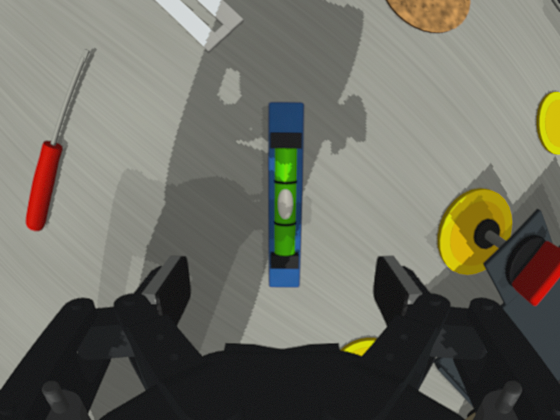

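The wrist view shows the level upright between the fingers, with the bubble at (286,205) and the knob on the right at (540,270). The fingers line up to within about 2 mm, so I descend and grip.

Request:
apply_moves([
  [[0.1,0,5],0,8.5],
  [[0.1,0,10],0,7],
  [[0.1,0,14.2],0,6],
  [[0.1,0,14.2],0,6],
  [[0.1,0,14.2],0,1.5],
  [[0.1,0,14.2],0,1.5],
  [[0.1,0,14.2],0,1.5],
  [[0.1,0,14.2],0,1.5],
  [[0.1,0,14.2],0,1.5],
  [[0.1,0,14.2],0,1.5],
])

```text
clock: 3.52
eef_pos: [0.4834, 0.2756, 0.1806]
ee_rot: [[0.772, 0.636, 0.005], [0.636, -0.772, 0.001], [0.005, 0.002, -1.0]]
ft_force: [-0.2, -2.0, 7.9]
width: 0.027
grasp_force: 61.5
```

```bash
python3 - <<'E'
from h import *
print(rel([.563,-.07,.36],81.9),rel([.563,-.07,.30],81.9))
E
```

```text
([-15.74, 31.77, -17.95], np.float64(-0.74)) ([-15.77, 31.76, -11.95], np.float64(-0.74))
```

Request:
apply_moves([
  [[0,0,-6],0,1.5],
  [[0,0,-12],0,1.5],
  [[0,0,-18],0,1.5],
  [[-4,8,-18],-0.18,1.5],
  [[-7,14,-18],-0.35,1.5],
  [[-10,20,-18],-0.5,1.5],
  [[-13,26,-18],-0.65,1.5],
  [[-15.7,31.8,-18],-0.74,1.5],
  [[-15.7,31.8,-16],-0.74,1.5],
  [[-15.7,31.8,-14],-0.74,1.5],
  [[-15.7,31.8,-12],-0.74,1.5],
  [[-15.7,31.8,-12],-0.74,1.5],
  [[-15.7,31.8,-12],-0.74,1.5],
])

```text
clock: 5.15
eef_pos: [0.5629, -0.069, 0.2982]
ee_rot: [[0.14, 0.99, 0.001], [0.99, -0.14, -0.0], [0.0, 0.001, -1.0]]
ft_force: [0.0, 0.8, -1.7]
width: 0.0268
grasp_force: 60.2
```

```bash
python3 - <<'E'
from h import *
for n in("wrist","top","side"):
    p,d,c=grab(n);P=cloud(d,c);save(n+"2.png",p);np.savez(n+"2.npz",p=p,d=d,P=P)
    hsv=cv2.cvtColor(p,cv2.COLOR_RGB2HSV);h,s,v=[hsv[...,i] for i in range(3)]
    m=(h>95)&(h<130)&(s>120)&(v>50)&(d>0)&(np.hypot(P[...,0]-.563,P[...,1]+.07)<.12)&(P[...,2]>.09)
    Q=P[m]
    if len(Q)>20: print(n,len(Q),cv2.minAreaRect((Q[:,:2]*1000).astype(np.float32)),np.percentile(Q[:,2],[2,50,98]))
o=robot.get_obs();print(o["eef_pos"],o["ft_force"],o["clock"],rel([.563,-.07,.265],81.9))
E
```

```text
wrist 8630 ((567.0478515625, -44.969608306884766), (110.2752685546875, 28.21514892578125), 81.97244262695312) [0.14837949 0.14995538 0.15186798]
top 22 ((551.8065795898438, -80.65190124511719), (139.08421325683594, 24.50232696533203), 88.78253173828125) [0.13295342 0.15108949 0.15796016]
side 231 ((536.55908203125, -81.91564178466797), (199.31546020507812, 79.32941436767578), 83.13056945800781) [0.11828386 0.13817883 0.18275547]
[ 0.56325567 -0.06952704  0.29891656] [-0.30963801 -0.42498728 -2.96952129] 5.3 ([-0.05, -0.03, 3.39], np.float64(0.001))
```

View pics/wrist2.png

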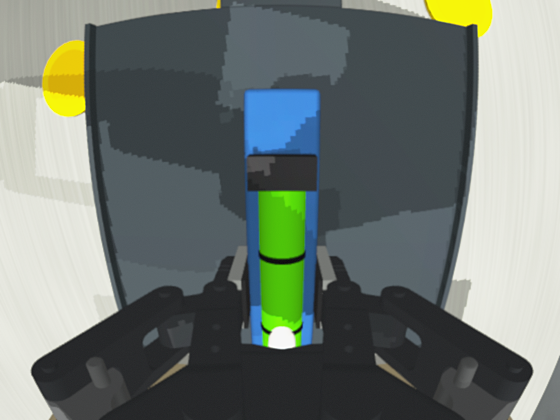

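The wrist view shows the level centred between the shelf guides (u 88 and 476, level at u 282) and parallel to them. I lower it to contact.

Request:
apply_moves([
  [[0,0,1.5],0,1.5],
  [[0,0,2.8],0,1.5],
  [[0,0,3.2],0,1.5],
  [[0,0,3.5],0,1.5],
  [[0,0,3.7],0,1.5],
  [[0,0,3.7],0,1.5],
])

```text
clock: 6.05
eef_pos: [0.5628, -0.0702, 0.2616]
ee_rot: [[0.141, 0.99, -0.0], [0.99, -0.141, -0.0], [-0.0, -0.0, -1.0]]
ft_force: [-6.1, -0.0, 4.4]
width: 0.0266
grasp_force: 61.3
```

Request:
apply_moves([
  [[0,0,0],0,3.2],
  [[0,0,0],0,4],
  [[0,0,0],0,5.5],
  [[0,0,0],0,5.5],
  [[0,0,-3],0,5.5],
  [[0,0,-7],0,5.5],
  [[0,0,-11],0,7],
  [[0,0,-13],0,7],
  [[0,0,-13],0,7],
])

```text
clock: 7.18
eef_pos: [0.5632, -0.0703, 0.392]
ee_rot: [[0.142, 0.99, 0.003], [0.99, -0.142, -0.001], [-0.0, 0.003, -1.0]]
ft_force: [-0.6, 0.8, -0.7]
width: 0.0698
grasp_force: 0.0
```

```bash
python3 - <<'E'
from h import *
O=np.array([.5467,-.184]);Y=np.array([.141,.990]);X=np.array([.990,-.141])
p,d,c=grab("wrist");P=cloud(d,c);save("w3.png",p)
hsv=cv2.cvtColor(p,cv2.COLOR_RGB2HSV);h,s,v=[hsv[...,i] for i in range(3)];H=P[...,2]
m=(h>95)&(h<130)&(s>120)&(v>50)&(d>0)&(np.hypot(P[...,0]-.563,P[...,1]+.07)<.12)&(H>.085)
print(cv2.minAreaRect((P[m][:,:2]*1000).astype(np.float32)))
m=((h<8)|(h>172))&(s>120)&(d>0)&(H>.085)&(np.hypot(P[...,0]-.586,P[...,1]-.09)<.06)
Q=P[m];t=np.percentile(Q[:,2],98);Q2=Q[Q[:,2]>t-.004];print("knob",len(Q),len(Q2),Q2.mean(0),cv2.minAreaRect((Q2[:,:2]*1000).astype(np.float32)),t)
p,d,c=grab("top");P=cloud(d,c);save("t3.png",p)
o=robot.get_obs();print(o["eef_pos"],o["ft_force"],o["clock"])
E
```

```text
((563.2119140625, -71.97224426269531), (159.11143493652344, 28.039798736572266), 82.1364974975586)
knob 761 213 [0.57499028 0.08740344 0.12295383] ((582.2578125, 85.98216247558594), (6.002558708190918, 43.07353210449219), 81.6812515258789) 0.1247376662535762
[ 0.56238623 -0.07005779  0.3889786 ] [-6.07297058e-01 -1.11327129e+00  8.85212574e-04] 7.275
```

View pics/w3.png

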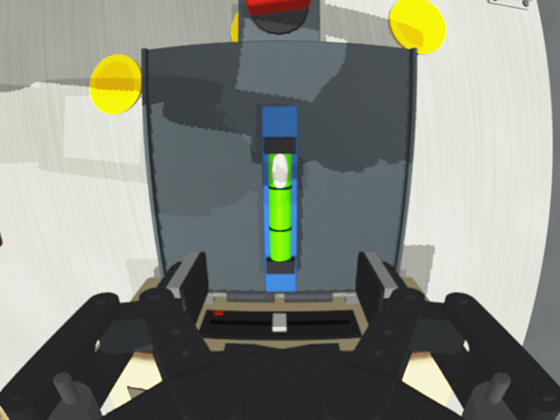

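The wrist view shows the level standing free in the middle of the shelf, parallel to it, with the bubble at the outer end (280,170). Before choosing the wrist yaw, I estimate which way the knob must turn from the foot's gap.

```bash
python3 - <<'E'
from h import *
z=np.load("side2.npz");P=z["P"];p=z["p"]
for v in range(230,256,1): print(v,[(int(p[v,u].max()),int(P[v,u,2]*1000)) for u in (254,256,258)], P[v,256,:2].round(3))
print(rel([.585,.089,.39],1),rel([.585,.089,.30],1))
E
```

```text
230 [(70, 82), (73, 81), (73, 84)] [0.57  0.115]
231 [(60, 83), (71, 81), (72, 78)] [0.567 0.12 ]
232 [(62, 79), (62, 85), (67, 83)] [0.56  0.129]
233 [(85, -1), (72, 77), (63, 81)] [0.563 0.125]
234 [(90, 0), (100, 48), (84, 0)] [0.583 0.097]
235 [(103, 0), (109, 40), (120, -3)] [0.586 0.094]
236 [(133, 5), (109, 46), (142, 3)] [0.578 0.105]
237 [(117, 9), (108, 37), (104, 5)] [0.582 0.1  ]
238 [(33, 22), (108, 28), (40, 24)] [0.586 0.096]
239 [(28, 25), (100, 28), (31, 20)] [0.582 0.1  ]
240 [(16, 23), (66, 24), (26, 21)] [0.582 0.101]
241 [(20, 24), (20, 24), (19, 22)] [0.579 0.106]
242 [(30, 18), (24, 19), (42, 24)] [0.579 0.105]
243 [(99, 19), (97, 21), (104, 20)] [0.574 0.113]
244 [(145, 3), (144, 6), (144, 12)] [0.583 0.101]
245 [(145, 8), (146, 12), (145, 9)] [0.574 0.113]
246 [(144, 7), (145, 9), (143, 7)] [0.573 0.114]
247 [(144, 10), (146, 9), (145, 7)] [0.57  0.119]
248 [(154, 7), (148, 10), (147, 12)] [0.566 0.124]
249 [(211, 6), (181, 7), (149, 7)] [0.565 0.126]
250 [(241, 2), (229, 5), (159, 6)] [0.563 0.129]
251 [(221, 13), (227, 7), (172, 8)] [0.558 0.136]
252 [(160, 0), (162, 5), (165, 1)] [0.556 0.139]
253 [(160, -4), (166, 0), (143, 0)] [0.558 0.137]
254 [(185, -1), (184, -1), (158, 1)] [0.555 0.141]
255 [(184, 0), (182, -2), (185, -5)] [0.552 0.145]
([16.07, -0.01, -0.1], np.float64(1.411)) ([16.06, 0.01, 8.9], np.float64(1.411))
```

Request:
apply_moves([
  [[4,0,0],0.18,5.5],
  [[8,0,0],0.36,5.5],
  [[12,0,0],0.54,5.5],
  [[16,0,0],0.72,5.5],
  [[16,0,0],0.9,5.5],
  [[16,0,2],1.08,5.5],
  [[16,0,4],1.26,5.5],
  [[16,0,6],1.41,5.5],
  [[16,0,6],1.41,5.5],
  [[16,0,6],1.41,5.5],
])

```text
clock: 8.52
eef_pos: [0.5854, 0.0882, 0.3301]
ee_rot: [[1.0, 0.022, -0.001], [0.022, -1.0, -0.0], [-0.001, -0.0, -1.0]]
ft_force: [0.9, -0.2, 1.5]
width: 0.0551
grasp_force: 0.0
```

```bash
python3 - <<'E'
from h import *
p,d,c=grab("wrist");P=cloud(d,c);save("w4.png",p)
hsv=cv2.cvtColor(p,cv2.COLOR_RGB2HSV);h,s,v=[hsv[...,i] for i in range(3)];H=P[...,2]
m=((h<8)|(h>172))&(s>120)&(d>0)&(H>.085)&(np.hypot(P[...,0]-.586,P[...,1]-.09)<.06)
Q=P[m];t=np.percentile(Q[:,2],95);Q2=Q[Q[:,2]>t-.006];print("knob",len(Q),len(Q2),Q2.mean(0),cv2.minAreaRect((Q2[:,:2]*1000).astype(np.float32)),t)
o=robot.get_obs();print(o["eef_pos"],o["q"],o["clock"],rel([.585,.089,.270],1))
E
```

```text
knob 1958 1731 [0.58844698 0.09267416 0.12382616] ((586.4874267578125, 92.6926498413086), (49.03304672241211, 12.991350173950195), 0.1990816444158554) 0.12516423616293718
[0.58560648 0.08822123 0.33091868] [1.64097037e-02 2.05059183e-01 1.68698859e+00 1.03654877e-06
 1.24936751e+00 1.56609080e+00] 8.575 ([-0.06, -0.08, 6.09], np.float64(0.004))
```

View pics/w4.png

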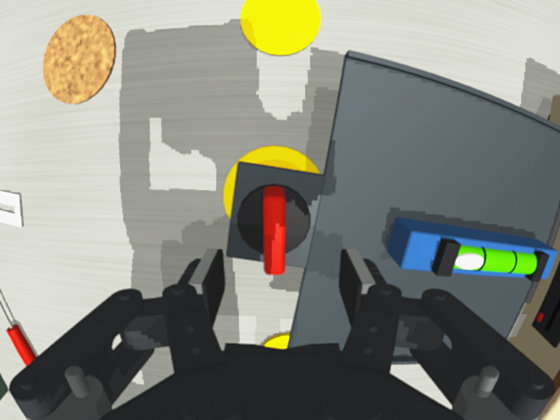

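The wrist view shows the wing at (275,228) between the fingers, about 4 mm towards −tool y, with the bubble in sight at (468,258). I correct that offset, descend and grip.

Request:
apply_moves([
  [[0.1,-0.4,0],0.02,5.5],
  [[0.1,-0.4,3],0.02,5.5],
  [[0.1,-0.4,5.9],0.02,5],
  [[0.1,-0.4,5.9],0.02,4],
  [[0.1,-0.4,5.9],0.02,0.3],
  [[0.1,-0.4,5.9],0.02,0.3],
  [[0.1,-0.4,5.9],0.02,0.3],
  [[0.1,-0.4,5.9],0.02,0.3],
  [[0.1,-0.4,5.9],0.02,0.3],
  [[0.1,-0.4,5.9],0.02,0.3],
])

```text
clock: 9.82
eef_pos: [0.5871, 0.0928, 0.2729]
ee_rot: [[1.0, -0.001, 0.003], [-0.001, -1.0, 0.001], [0.003, -0.001, -1.0]]
ft_force: [2.7, 5.1, 3.9]
width: 0.0116
grasp_force: 62.1
```

Request:
apply_moves([
  [[0,0,0.3],0,0.3],
  [[0,0,0.6],0,0.3],
  [[0,0,0.8],0,0.3],
  [[0,0,1.0],0,0.3],
  [[0,0,1.0],0,0.3],
  [[0,0,1.0],0,0.3],
])

```text
clock: 10.58
eef_pos: [0.5874, 0.0933, 0.2659]
ee_rot: [[1.0, -0.0, 0.004], [-0.0, -1.0, 0.002], [0.004, -0.002, -1.0]]
ft_force: [-6.5, 7.4, 22.4]
width: 0.0115
grasp_force: 64.4
```

```bash
cat >> h.py <<'E'
def bubble(fn=None):
    """bubble offset along the level (mm, + = outward) from the vial lines' middle, by wrist cloud"""
    p,d,c=grab("wrist");P=cloud(d,c)
    if fn: save(fn,p)
    hsv=cv2.cvtColor(p,cv2.COLOR_RGB2HSV);h,s,v=[hsv[...,i] for i in range(3)]
    Y=np.array([.141,.990]);near=(np.hypot(P[...,0]-.563,P[...,1]+.072)<.1)&(P[...,2]>.1)&(d>0)
    t=(P[...,:2]-[.563,-.072])@Y*1000
    g=near&(h>35)&(h<80)&(s>120); w=near&(s<60)&(v>120)
    b=near&(h>95)&(h<130)&(s>120)
    pc=lambda m:np.percentile(t[m],[1,50,99]).round(1) if m.sum()>5 else None
    print("green",g.sum(),pc(g),"white",w.sum(),pc(w),"blue",pc(b))
    o=robot.get_obs();print(np.round(o["eef_pos"],4),np.round(o["ft_force"],1),np.round(o["q"][5],2),o["clock"])
E
python3 -c "
from h import *
bubble('w5.png')"
```

```text
green 889 [-3.7 28.8 45.8] white 346 [-1.8 12.7 22.4] blue [-8.8 65.5 81.7]
[0.5874 0.0934 0.2659] [-6.1  6.4 21.5] 1.6 10.625
```

View pics/w5.png

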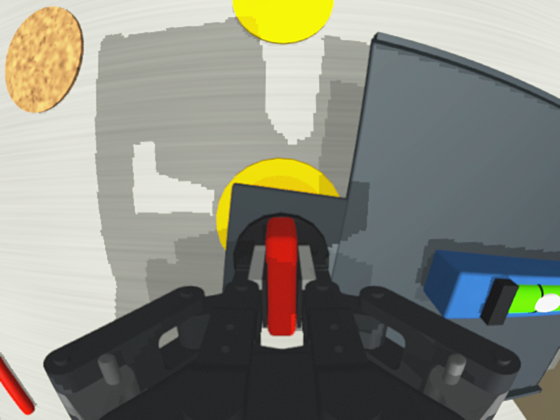

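The bubble is partly out of the wrist picture, at (547,303). It sits about 10–12 mm outward, so the free edge is too high and the knob must go anticlockwise by about 0.7 rad. I turn it while keeping the press on.

Request:
apply_moves([
  [[0,0,0.02],-0.12,0.3],
  [[0,0,0.05],-0.24,0.3],
  [[0,0,0.08],-0.36,0.3],
  [[0,0,0.1],-0.48,0.3],
  [[0,0,0.12],-0.6,0.3],
  [[0,0,0.12],-0.6,0.3],
  [[0,0,0.12],-0.6,0.3],
  [[0,0,0.12],-0.6,0.3],
  [[0,0,0.12],-0.6,0.3],
  [[0,0,0.12],-0.6,0.3],
  [[0,0,0.12],-0.6,0.3],
  [[0,0,0.12],-0.6,0.3],
  [[0,0,0.12],-0.6,0.3],
  [[0,0,0.12],-0.6,0.3],
  [[0,0,0.12],-0.6,0.3],
  [[0,0,0.12],-0.6,0.3],
])

```text
clock: 12.62
eef_pos: [0.5871, 0.0944, 0.2646]
ee_rot: [[0.825, 0.564, 0.003], [0.564, -0.825, 0.004], [0.005, -0.001, -1.0]]
ft_force: [-7.7, 13.0, 21.5]
width: 0.012
grasp_force: 64.2
```

```bash
python3 -c "
from h import *
bubble('w6.png')"
```

```text
green 0 None white 0 None blue [-67.2 -51.2 -42.1]
[0.5871 0.0944 0.2646] [-6.9 12.6 22.5] 1.0 12.675
```

View pics/w6.png

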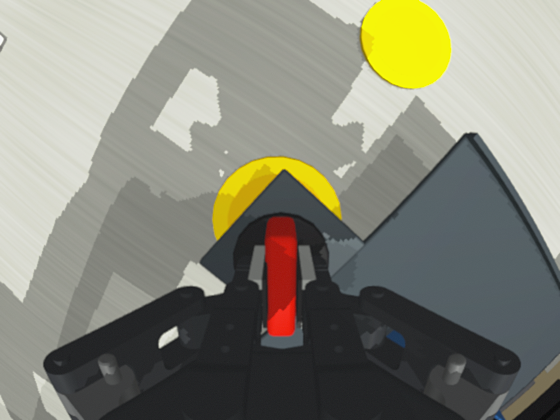

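The wrist view now hides the vial behind the finger at (390,340). I read the bubble numerically along the vial from the top and side cameras.

```bash
cat >> h.py <<'E'
def prof(n,C=(.5632,-.072),zv=.112,fn=None):
    p,d,c=grab(n)
    if fn: save(fn,p)
    t=np.arange(-70,71,1.)/1000;Y=np.array([.139,.990]);Ti=np.linalg.inv(c["T"])
    X=np.array([.990,-.139]);out=0
    for o in (-.003,0,.003):
        W=np.c_[C[0]+Y[0]*t+X[0]*o,C[1]+Y[1]*t+X[1]*o,np.full(len(t),zv),np.ones(len(t))]@Ti.T
        u=(W[:,0]/W[:,2]*c["f"]+c["cx"]).astype(np.float32);v=(W[:,1]/W[:,2]*c["f"]+c["cy"]).astype(np.float32)
        out=out+cv2.remap(p,u[:,None],v[:,None],cv2.INTER_LINEAR)[:,0].astype(float)/3
    print(n,"uv mid",u[70],v[70])
    return t*1000,out
E
python3 - <<'E'
from h import *
for n in("top","side"):
    t,o=prof(n,fn=n+"7.png")
    for i in range(0,141,4): print(int(t[i]),o[i].astype(int).tolist(),end=" ")
    print()
E
```

```text
top uv mid 287.25366 205.95685
-70 [26, 62, 109] -66 [26, 62, 110] -62 [25, 63, 110] -58 [25, 58, 101] -54 [26, 28, 31] -50 [26, 27, 26] -46 [32, 51, 21] -42 [52, 116, 10] -38 [60, 142, 8] -34 [60, 142, 3] -30 [61, 142, 3] -26 [61, 143, 2] -22 [60, 137, 6] -18 [38, 87, 10] -14 [53, 124, 7] -10 [63, 141, 13] -6 [95, 139, 75] -2 [135, 147, 135] 2 [135, 144, 138] 6 [133, 142, 134] 10 [132, 142, 133] 14 [115, 130, 112] 18 [39, 72, 21] 22 [60, 143, 1] 26 [61, 142, 7] 30 [61, 142, 9] 34 [59, 141, 6] 38 [59, 141, 2] 42 [52, 124, 5] 46 [28, 44, 20] 50 [25, 25, 25] 54 [24, 26, 33] 58 [21, 50, 87] 62 [25, 60, 106] 66 [23, 59, 106] 70 [25, 60, 106] 
side uv mid 285.19446 199.08768
-70 [100, 108, 126] -66 [77, 97, 132] -62 [55, 79, 119] -58 [41, 57, 84] -54 [34, 39, 44] -50 [35, 54, 30] -46 [61, 126, 35] -42 [89, 193, 44] -38 [102, 218, 52] -34 [107, 220, 60] -30 [109, 224, 64] -26 [104, 215, 58] -22 [93, 197, 50] -18 [91, 189, 51] -14 [115, 209, 74] -10 [158, 228, 128] -6 [202, 231, 194] -2 [226, 236, 226] 2 [230, 236, 231] 6 [227, 232, 226] 10 [201, 212, 202] 14 [157, 186, 153] 18 [112, 192, 82] 22 [103, 214, 54] 26 [107, 223, 56] 30 [108, 222, 56] 34 [108, 223, 54] 38 [92, 193, 51] 42 [68, 136, 50] 46 [41, 64, 45] 50 [27, 29, 31] 54 [21, 21, 23] 58 [20, 21, 27] 62 [25, 40, 63] 66 [40, 70, 116] 70 [50, 90, 148]
```

Request:
apply_moves([
  [[0.03,-0.04,0.03],-0.15,0.3],
  [[0.06,-0.08,0.06],-0.3,0.3],
  [[0.06,-0.08,0.06],-0.3,0.3],
  [[0.06,-0.08,0.06],-0.3,0.3],
  [[0.06,-0.08,0.06],-0.3,0.3],
  [[0.06,-0.08,0.06],-0.3,0.3],
  [[0.06,-0.08,0.06],-0.3,0.3],
  [[0.06,-0.08,0.06],-0.3,0.3],
  [[0.06,-0.08,0.06],-0.3,0.3],
  [[0.06,-0.08,0.06],-0.3,0.3],
  [[0.06,-0.08,0.06],-0.3,0.3],
  [[0.06,-0.08,0.06],-0.3,0.3],
  [[0.06,-0.08,0.06],-0.3,0.3],
  [[0.06,-0.08,0.06],-0.3,0.3],
  [[0.06,-0.08,0.06],-0.3,0.3],
  [[0.06,-0.08,0.06],-0.3,0.3],
])

```text
clock: 14.78
eef_pos: [0.5869, 0.0952, 0.2639]
ee_rot: [[0.622, 0.783, 0.002], [0.783, -0.622, 0.003], [0.004, -0.0, -1.0]]
ft_force: [-9.9, 10.1, 23.1]
width: 0.0118
grasp_force: 64.3
```

```bash
cat >> h.py <<'E'
def off(fn=None):
    for n in("top","side"):
        t,o=prof(n,fn=n+fn if fn else None)
        R,G,B=o.T; k=np.abs(t)<58; g=(G-B)/G.max()
        w=np.clip(B/B[np.abs(t)<40].max(),0,1); w=np.where(np.abs(t)<40,w-np.median(w[np.abs(t)<40]).clip(0,.3),0).clip(0)
        gr=(G>.5*G[np.abs(t)<40].max())&k; e=t[gr]
        lines=[t[(t>a)&(t<b)][np.argmin(G[(t>a)&(t<b)])] for a,b in((-26,-11),(11,26))]
        print(n,"bubble centroid",round((w*t).sum()/w.sum(),1),"edges",t[w>.5*w.max()][[0,-1]],"vial",e[[0,-1]],"lines",lines)
    o=robot.get_obs();print(np.round(o["eef_pos"],4),np.round(o["ft_force"],1),np.round(o["q"][5],2),o["grasp_force"],o["clock"])
E
python3 -c "
from h import *
off('8.png')"
```

```text
top uv mid 287.25366 205.95685
top bubble centroid 0.5 edges [-10.  11.] vial [-44.  44.] lines [np.float64(-17.0), np.float64(17.0)]
side uv mid 285.19446 199.08768
side bubble centroid -0.6 edges [-11.   9.] vial [-45.  43.] lines [np.float64(-18.0), np.float64(15.0)]
[0.5869 0.0952 0.2639] [-8.9 11.1 23.3] 0.7 64.30318057537079 14.875
```

The bubble is centred to within about 0.7 mm in both cameras, with 23 N of downward press. One last picture checks the whole scene.

```bash
python3 - <<'E'
from h import *
a=cv2.imread("pics/top8.png")[140:270,110:330];b=cv2.imread("pics/side8.png")[150:280,190:330]
f=lambda x,k:cv2.resize(x,None,fx=k,fy=k,interpolation=cv2.INTER_CUBIC)
a=f(a,2.2);b=f(b,2.2);cv2.imwrite("pics/fin.png",np.hstack([a,b]))
z=np.load("top0.npz")["p"].astype(int);y=cv2.imread("pics/top8.png")[...,::-1].astype(int)
for n,(u,v) in dict(cork=(184,166),yel2=(242,160),yel3=(246,260),face=(134,208),scr=(130,275)).items():
    print(n,np.abs(z[v-12:v+12,u-12:u+12]-y[v-12:v+12,u-12:u+12]).mean().round(1))
E
```

```text
cork 1.4
yel2 9.6
yel3 42.0
face 1.7
scr 1.7
```

View pics/fin.png

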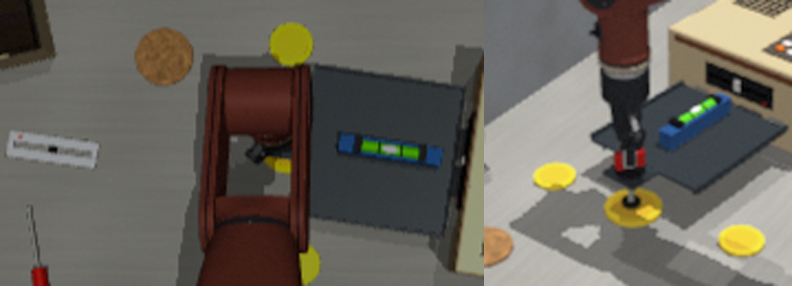

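The final picture shows the level lying straight out on the shelf with its bubble between the lines (left view, 390,149). The foot stands on the yellow coaster (right view, 632,203), and the other things are where they were; the differences at the small yellow disks come from the arm and its shadow.

```bash
python3 -c "
from h import *
off(); print(job.hand_in())"
```

```text
top uv mid 287.25366 205.95685
top bubble centroid 0.4 edges [-10.  11.] vial [-44.  44.] lines [np.float64(-17.0), np.float64(17.0)]
side uv mid 285.19446 199.08768
side bubble centroid -0.5 edges [-11.   9.] vial [-45.  43.] lines [np.float64(-18.0), np.float64(15.0)]
[0.5869 0.0952 0.2639] [-9.6 11.8 23.5] 0.7 64.30393695831299 14.975
the job is handed in; nothing more can be done
None
```

The job is handed in at about 15 s: the level lies lengthwise on the middle of the shelf with its bubble within 1 mm of centre, and the gripper still holds the knob, pressing the shelf down onto its foot on the yellow coaster with about 23 N.

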